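# Weigh a wound choke on the beam balance

### The job

Weigh the wound choke: hang it by the cross-pin of its bail in the notch at the short end of the beam balance and let go, then slide the poise out along the beam until the beam floats level, its tip about the middle of the loop, and leave everything free and still. The beam rides on knife edges, so set the choke down gently and only ever nudge the poise with a closed fingertip: do not grip it, and never lean on the beam, the poise or the hung choke with more than about a kilogram. Leave the other parts on the bench where they are.

Things in the scene. Friction and masses are not known exactly. Their poses are not given: they have to be found in the camera images.
- coil_grip (a point): Loose wound choke (coil): copper ring coil 62 mm across, 30 mm high, lying flat, 290-440 g (varies), mass low; clamp plate to 34 mm. Stiff bail: two upright steel straps 14 mm wide, 4 mm thick, outer faces 38 mm apart along x (30 mm gap), up to 83 mm. Point midway between the straps, 62 mm above its underside, z up: grip from above, fingers closing along x on the straps' outer faces
- coil_pin (a point): Middle of the bail's round polished cross-pin, 6 mm in diameter, which joins the straps along x, 78 mm above the choke's underside (16 mm above coil_grip). Below it is an open window 30 mm wide and 41 mm high, through which the end of the beam is to pass as the choke is brought along the beam
- stand: Fixed balance stand. Origin on the table straight below the pivot, z up, y along the beam: short load end to -y, long end with poise to +y. Base plate 110 by 470 mm, 16 mm high, y -145 to +325 mm. Pivot axis along x, 140 mm up, in a forked column 34 mm wide, 152 mm high. At y +303 mm a post with a steel loop around the beam's tip, top 167 mm up; black marks on the loop show level
- beam (a joint): Tilt of the beam (rad): 0 level, positive = long (poise) end up; stops at -0.06 and +0.06. A moment of 0.14 N m per rad acts towards level; the swing is damped and settles in about 1.5 s. Unloaded it lies with the long end down (-0.06); with the choke hung and the poise still at its start the load end is down (+0.06)
- lever: The beam: aluminium bar 8 mm thick (x), 14 mm high. Origin on the pivot axis, which is also the bar's axis; y along the bar to the long end, z up; upper edge at z = +7 mm. Load end at y = -118 mm, tip at +318 mm. Its own weight (0.14 kg) gives a moment of 0.0120 kg m down on the long side
- notch (a point): Where the pin's middle comes to rest in the 90 degree V notch in the beam's upper edge: 100 mm from the pivot on the short side, 18 mm from that end, 4 mm above the bar's axis. The V is 14 mm wide at the top, 7 mm deep. Axes as the beam's
- beam_tip (a point): Point on the beam's thin tip, inside the loop, 303 mm from the pivot on the long side; 18 mm up or down from level at the stops
- poise (a joint): Place of the poise on the beam (m): 0 inner end, 0.19 outer end; its middle is 50 mm plus this from the pivot. Sliding takes about 1 N, and it stays where it is left. The poise weighs 160 g. At balance, about: choke mass x 100 mm = 160 g x poise distance from pivot + 0.0120 kg m
- poise_tab (a point): Middle of the push tab on top of the poise: upright steel plate 26 mm wide across the beam (x), 10 mm thick along it (y), 12 to 52 mm above the bar's axis (this point 32 mm). The poise's body below is a block 34 mm (x) by 28 mm (y), 22 mm below to 12 mm above the bar's axis
- transformer: Small transformer, 56 by 54 mm, 33 mm high, no bail; leave alone. Origin under its centre
- core_ring: Bare dark ring core, 58 mm across, 22 mm high; leave alone. Origin under its centre
- board: Green circuit board 120 by 85 mm lying flat, about 18 mm high; leave alone. Origin under its centre
- screwdriver: Screwdriver lying flat, 160 mm long; leave alone. Origin under its middle
- reel: Reel of solder, 54 mm across, 42 mm high; leave alone. Origin under its centre
- meter: Handheld meter lying flat, 170 by 85 mm, 42 mm high; leave alone. Origin under its centre
- capacitor: Upright can capacitor, 35 mm across, 53 mm high; leave alone. Origin under its centre
Mind the look-alikes: they are no part of the job. What is shaped like the part that bears coil_grip but blue is not meant.

How it is judged:
On the way:
1. the choke hangs from the notch by its pin, let go (contact force between coil and lever above 1 N and contact force between coil and the fingers below 0.1 N and distance between coil_pin and notch below 0.014 m), for 0.4 s.
At the end, for the whole second after the job is handed in: The choke hangs free by its pin in the notch (pin's middle within 14 mm of the notch point, choke within 0.2 rad of upright) and the beam rests level within 0.025 rad (tip within about 7.5 mm of the middle of the loop), moving slower than 0.03 rad/s (value of joint beam between -0.025 and 0.025 rad and velocity of joint beam between -0.03 and 0.03 rad/s and contact force between coil and lever above 1 N and distance between coil_pin and notch below 0.014 m and angle between coil_pin's own z axis and vertical below 0.2 rad); the robot touches nothing.
It fails at once if the beam or the poise is gripped or pushed by the robot with more than 15 N (contact force between any of the fingers, the arm and lever above 15 N).
It fails at once if the choke is dropped or pressed on the beam with more than 15 N (contact force between coil and lever above 15 N).
It fails at once if another part on the bench is moved by more than 25 mm (distance of any of transformer, core_ring, board, screwdriver, reel, meter, capacitor from where it was at the start of the episode above 0.025 m).
It also fails if it takes over 72 s, if anything falls off the work surface, if the arm or the gripper's body presses on something with over 40 N, if the wrist force passes 120 N, or if a joint passes its speed limit or range.

### The arm

A 7-joint arm with a two-finger parallel gripper is mounted at the origin on the work surface. World frame = base frame: x ahead of the robot, y to its left, z up, the work surface at z = 0. Lengths are in m, angles in rad, forces in N, time in s.
With the tool pointing down it reaches from about 0.4 to 0.75 m from the base axis. Payload 19.5 kg.
Tool frame: the origin (TCP) lies midway between the tips of the shut fingers; the grasp point (between the pads) lies 19 mm behind it (robot.hold_point_z is the distance from the TCP to the grasp point, in m); z points along the fingers, y is the line along which they close (so a half turn about z gives the same grasp; the last joint's range is limited). The gripper opens to 85 mm and grips with 20 to 120 N. Pads are 22 mm wide; open, the fingers measure 114 mm over their backs; the gripper's body (76 mm by 85 mm) begins 54 mm behind the grasp point. The pads swing forward as they close: fully open they stand 13 mm farther back than shut.
Start: joints at [1.258, 0.707, -0.028, 1.485, 0.022, 0.951, -0.075], TCP at [0.154, -0.554, 0.231] pointing down, gripper open.
Joint ranges: [-2.71, 2.71], [-0.32, 2.16], [-1.57, 1.52], [0, 2.45], [-1.46, 4.6], [0, 2.02], [-2.83, 2.83]. Speed limits (rad/s): [1.89, 1.89, 2.57, 2.57, 3.01, 3.01, 3.01].

### API

Orientations are given as a unit quaternion [x, y, z, w].
In Python, from workcell import robot gives the robot as it stands. The module is installed in compiled form; this text tells all that it offers.
- The arm moves only by the tool apply_moves, never from a script. Its argument "targets" is a list of rows, each a list of 3 entries, a list of its own where there are three numbers: the shift along the tool's x, y, z in m, then the turn about the tool's z in rad, then the opening, from 0 (shut) to 1 (fully open). In form: [[[tx, ty, tz], spin, jaw], ...]. A call has 1 to 20 rows; each row is the pose to reach, as a shift and turn from the pose commanded when the call began, along the tool's axes at that moment; what a row does not reach only later rows make up. A row lasts 1/8 s, in which the tool goes at most 62.5 mm and 10.7 degrees, less where a joint would pass 70% of its speed; a pose out of reach is approached as far as the arm can. A call with a gripper value outside its range is refused whole. The fingers move at their own pace and stop on an object; "grip_force" is the grip in N (left out, the last holds). Time passes only in rows, so rows that repeat a pose let the fingers close. It gives the time, the measured TCP pose, the force, the opening and the grip force at its end, in the units of the state.
- robot.get_obs(): the state, without advancing time (a new reading comes with each control period).
- robot.get_image(name): name is "scene" or "side" or "wrist"; returns (picture, depth): 384x512x3 uint8, red, green, blue; 384x512 float32, m along the optical axis (not along the pixel's ray), 0 where there is no reading.
- robot.camera_model(name): a dict with "K" (3x3 intrinsics, pixels), "cam_to_world" (4x4, takes a point from camera to world coordinates). Camera axes: x right, y down, z forward; pixel columns grow to the right and rows downward; lengths in m; the calibration is good to about 2 mm. A picture is of the moment at which its call begins: read the wrist's pose just before it. camera_model takes no time and is no camera call; for the wrist camera it gives the pose at the moment of the call.
- robot.hand_in(): hands the job in; it is judged then, once.
The state is a dict: "time_s": time; "q": joint angles; "qd": joint speeds; "joint_torque": joint torques, N m; "position": TCP position; "tcp_rot": TCP orientation; "wrist_force": force on the tool from outside, world axes, zero at the start; "wrist_torque": the same for the moment, N m; "width": finger opening in m; "grip_force": force on a finger pad.
Only numpy, scipy, OpenCV 4.12 (cv2) and the standard library are available. Lean on these libraries where they do the work, as an engineer would, in place of code of your own. Each camera call takes 0.05 s, during which the arm holds its last target. There are 200 camera calls.

## Working session

There is one attempt and no reset: what is moved stays moved. The work goes in short steps, Python scripts to look and compute and a tool call to move; the robot and the scene stay as the last step left them, time stands still between calls to the robot, and variables do not carry over. Pictures are saved under pics/ and viewed, at most 10 in all, crops included, and the job is handed in when it is done.

Besides the shell and the picture viewer there is one more tool, called by a JSON object that holds its "api" and its "payload". apply_moves: Moves the arm, as the interface text tells. Its arguments: {"type":"object","properties":{"targets":{"type":"array"},"grip_force":{"type":"number"}},"required":["targets"]}

```bash
mkdir -p pics
cat > h.py <<'E'
import numpy as np, cv2
from workcell import robot
def grab(n):
    m=robot.camera_model(n); im,d=robot.get_image(n); return im,d,np.array(m['K']),np.array(m['cam_to_world'])
def cloud(d,K,T):
    v,u=np.indices(d.shape); P=np.stack([(u-K[0,2])/K[0,0]*d,(v-K[1,2])/K[1,1]*d,d,np.ones_like(d)],-1)@T.T
    P=P[...,:3]; P[d<=0]=np.nan; return P
E
python3 - <<'E'
from h import *
o=robot.get_obs();print(o['position'],o['tcp_rot'],o['time_s'],o['width'],o['wrist_force'])
for n in('scene','side'):
    im,d,K,T=grab(n); np.savez(n,im=im,d=d,K=K,T=T); cv2.imwrite(f'pics/{n}0.png',im[...,::-1])
E
```

```text
[ 0.15375283 -0.55379497  0.23083886] [ 9.90844753e-01  1.35005170e-01 -1.03632052e-04 -5.18587768e-04] 0.0 0.08540350574168439 [ 0.17939251  0.66200919 -0.38310063]
```

View pics/scene0.png

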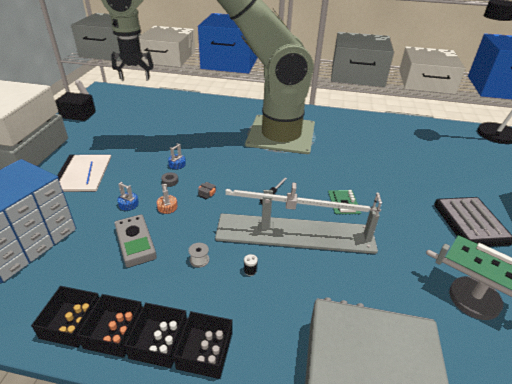

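View pics/side0.png

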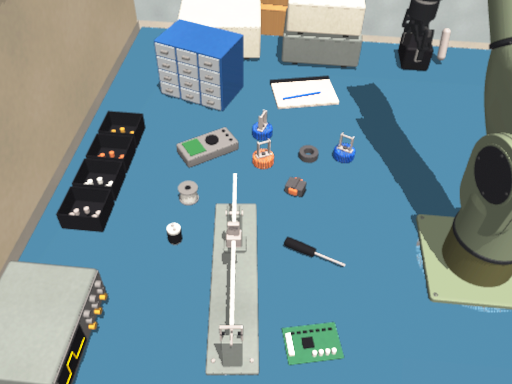

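The candidates are the orange coil at scene (167,205) / side (263,158), and two blue look-alikes at scene (177,160) and (127,198) / side (344,153) and (262,131). I choose the orange (copper) one. Next is a close crop and measurements.

Run:
```python
from h import *
crops=[]
for n,(u0,u1,v0,v1) in dict(scene=(130,390,165,255),side=(190,330,110,380)).items():
    z=np.load(n+'.npz'); im,d,K,T=[z[k] for k in('im','d','K','T')]
    P=cloud(d,K,T); print(n,'cam',T[:3,3].round(3))
    if n=='scene': crops.append(cv2.resize(im[175:220,140:200],(600,450),interpolation=2)[...,::-1])
    hsv=cv2.cvtColor(im,cv2.COLOR_RGB2HSV)
    box=(slice(140,172),slice(245,280)) if n=='side' else (slice(180,218),slice(150,182))
    Q=P[box].reshape(-1,3); h=hsv[box].reshape(-1,3)
    cu=(h[:,0]<15)&(h[:,1]>120)&(Q[:,2]>.01); A=Q[cu]
    print('copper',np.nanmin(A,0).round(3),np.nanmax(A,0).round(3),cv2.minEnclosingCircle(A[:,:2].astype(np.float32)))
    B=Q[(Q[:,2]>.045)&(Q[:,2]<.1)]; print('bail',len(B)); print(B[np.argsort(B[:,2])].round(3)[::max(1,len(B)//25)])
    # stand
    M=P.reshape(-1,3); M=M[(M[:,0]>.3)&(M[:,0]<.8)&(M[:,1]>-.4)&(M[:,1]<.5)]
    pl=M[(M[:,2]>.012)&(M[:,2]<.02)]; 
    c=np.float32(pl[:,:2]); print('plate med',np.median(c,0),cv2.minAreaRect(c))
    be=M[(M[:,2]>.11)&(M[:,2]<.2)]; print('beam',len(be),be.min(0),be.max(0))
    for y in np.arange(-.3,.3,.025):
        s=be[abs(be[:,1]-y)<.0125]
        if len(s):print(round(y,3),len(s),np.median(s,0).round(4),s[:,2].max().round(4))
cv2.imwrite('pics/crop.png',crops[0])
```

```text
scene cam [1.427 0.135 0.822]
copper [ 0.54  -0.322  0.01 ] [ 0.593 -0.264  0.035] ((0.5613869428634644, -0.29491400718688965), 0.03176505118608475)
bail 79
[[ 0.571 -0.28   0.046]
 [ 0.575 -0.282  0.048]
 [ 0.575 -0.288  0.052]
 [ 0.573 -0.285  0.054]
 [ 0.576 -0.291  0.056]
 [ 0.575 -0.294  0.058]
 [ 0.577 -0.29   0.061]
 [ 0.545 -0.305  0.061]
 [ 0.576 -0.29   0.064]
 [ 0.571 -0.282  0.066]
 [ 0.548 -0.307  0.067]
 [ 0.576 -0.289  0.068]
 [ 0.571 -0.281  0.07 ]
 [ 0.575 -0.289  0.071]
 [ 0.577 -0.291  0.073]
 [ 0.573 -0.286  0.074]
 [ 0.545 -0.307  0.077]
 [ 0.574 -0.286  0.079]
 [ 0.566 -0.288  0.08 ]
 [ 0.559 -0.297  0.082]
 [ 0.578 -0.287  0.082]
 [ 0.569 -0.29   0.082]
 [ 0.545 -0.297  0.082]
 [ 0.565 -0.292  0.083]
 [ 0.549 -0.308  0.084]
 [ 0.571 -0.283  0.085]
 [ 0.545 -0.299  0.086]]
plate med [0.5956649  0.12005219] ((0.5334411263465881, -0.025204867124557495), (0.4856267273426056, 0.7550227642059326), 4.918025016784668)
beam 1264 [ 0.5434826  -0.08301861  0.11024218] [0.69947342 0.49987814 0.19163433]
-0.075 42 [ 0.6148 -0.0741  0.1499] 0.1572
-0.05 46 [ 0.6119 -0.0507  
[... 1416 characters left out ...]
9885), 86.13925170898438)
beam 1384 [ 0.54436303 -0.07905028  0.11026081] [0.61733546 0.35102631 0.18938573]
-0.075 21 [ 0.6106 -0.0708  0.1504] 0.1569
-0.05 19 [ 0.6077 -0.0479  0.1494] 0.1532
-0.025 31 [ 0.6054 -0.0238  0.1495] 0.1524
0.0 32 [ 0.6026 -0.0008  0.1478] 0.1514
0.025 82 [0.5979 0.0298 0.1463] 0.1528
0.05 125 [0.5983 0.0465 0.1428] 0.1523
0.075 3 [0.5956 0.0631 0.1435] 0.1435
0.1 217 [0.5894 0.1089 0.1653] 0.1894
0.125 161 [0.5896 0.1168 0.1389] 0.1844
0.15 41 [0.5851 0.1502 0.1384] 0.1451
0.175 39 [0.5831 0.1753 0.1373] 0.1415
0.2 41 [0.5807 0.2003 0.1363] 0.1394
0.225 44 [0.5778 0.2253 0.1347] 0.1392
0.25 44 [0.5741 0.2504 0.1329] 0.1361
0.275 59 [0.572  0.2755 0.1314] 0.1355
```

View pics/crop.png

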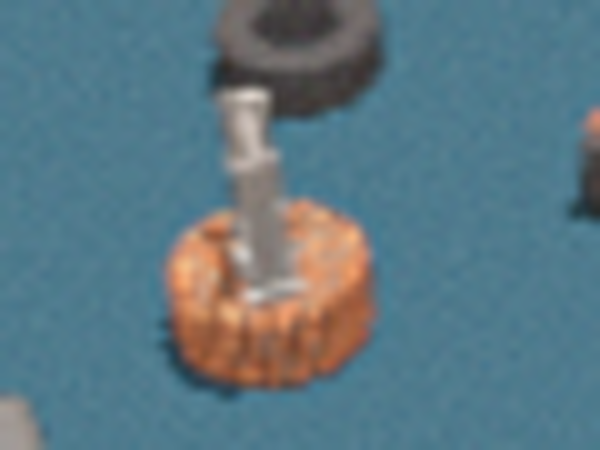

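The crop shows the copper coil, bail upright, at scene about (167,200). It is the right part. I'll move above it for a wrist look.

{"api": "apply_moves", "payload": {"targets": [[[0.46, -0.145, -0.03], -1.7, 0.75], [[0.46, -0.145, -0.03], -1.7, 0.75], [[0.46, -0.145, -0.03], -1.7, 0.75], [[0.46, -0.145, -0.03], -1.7, 0.75], [[0.46, -0.145, -0.03], -1.7, 0.75], [[0.46, -0.145, -0.03], -1.7, 0.75], [[0.46, -0.145, -0.03], -1.7, 0.75], [[0.46, -0.145, -0.03], -1.7, 0.75], [[0.46, -0.145, -0.03], -1.7, 0.75], [[0.46, -0.145, -0.03], -1.7, 0.75], [[0.46, -0.145, -0.03], -1.7, 0.75], [[0.46, -0.145, -0.03], -1.7, 0.75], [[0.46, -0.145, -0.03], -1.7, 0.75]]}}

```text
time_s: 1.72
position: [0.5581, -0.2914, 0.2614]
tcp_rot: [0.553, 0.833, -0.0, 0.0]
wrist_force: [0.5, -0.8, 0.7]
width: 0.064
grip_force: 0.0
```

Run:
```python
from h import *
from scipy.spatial.transform import Rotation as R
o=robot.get_obs();print(o['position'],R.from_quat(o['tcp_rot']).as_matrix().round(3).tolist(),o['time_s'],o['width'],o['q'])
im,d,K,T=grab('wrist'); np.savez('w1',im=im,d=d,K=K,T=T); cv2.imwrite('pics/w1.png',im[...,::-1])
print(T.round(3).tolist())
P=cloud(d,K,T);Q=P.reshape(-1,3)
near=np.hypot(Q[:,0]-.56,Q[:,1]+.291)<.045
B=Q[near&(Q[:,2]>.06)&(Q[:,2]<.1)]
r=cv2.minAreaRect(np.float32(B[:,:2]));print(len(B),r,cv2.boxPoints(r),B[:,2].max())
t=Q[near&(Q[:,2]>.02)&(Q[:,2]<.036)];print(cv2.minEnclosingCircle(np.float32(t[:,:2])))
```

```text
[ 0.55813755 -0.29140892  0.26137962] [[-0.388, 0.922, -0.0], [0.922, 0.388, -0.0], [-0.0, -0.0, -1.0]] 1.725 0.06395602732806867 [ 0.62398567  0.79519436 -0.4566439   1.20319175  0.34228451  1.21705246
  0.56832145]
[[0.922, 0.369, 0.12, 0.527], [0.388, -0.877, -0.282, -0.219], [0.001, 0.307, -0.952, 0.404], [0.0, 0.0, 0.0, 1.0]]
313 ((0.5576381087303162, -0.2958185374736786), (0.03795287758111954, 0.014260513707995415), 28.020427703857422) [[ 0.5375364  -0.29843894]
 [ 0.5442358  -0.31102785]
 [ 0.57773983 -0.29319814]
 [ 0.5710404  -0.28060922]] 0.08451066077466807
((0.557616651058197, -0.29597824811935425), 0.03168360888957977)
```

View pics/w1.png

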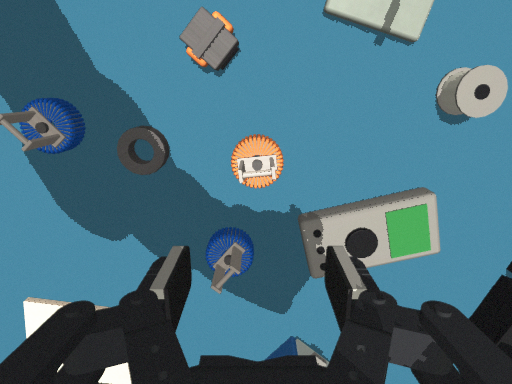

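The copper coil is centred in the wrist view at (257,162) with the bail at 28° yaw. The footprint matches 38×14 mm. I'll align, descend and grip.

{"api": "apply_moves", "payload": {"targets": [[[-0.004, -0.002, 0.05], -0.09, 0.75], [[-0.004, -0.002, 0.1], -0.09, 0.75], [[-0.004, -0.002, 0.15], -0.09, 0.75], [[-0.004, -0.002, 0.19], -0.09, 0.75], [[-0.004, -0.002, 0.21], -0.09, 0.75], [[-0.004, -0.002, 0.22], -0.09, 0.75], [[-0.004, -0.002, 0.22], -0.09, 0.75], [[-0.004, -0.002, 0.22], -0.09, 0.4], [[-0.004, -0.002, 0.22], -0.09, 0.3], [[-0.004, -0.002, 0.22], -0.09, 0.3], [[-0.004, -0.002, 0.22], -0.09, 0.2], [[-0.004, -0.002, 0.22], -0.09, 0.2]], "grip_force": 35}}

```text
time_s: 3.28
position: [0.5586, -0.2959, 0.0424]
tcp_rot: [0.515, 0.857, 0.0, 0.001]
wrist_force: [0.0, 1.7, 8.0]
width: 0.0374
grip_force: 36.0
```

Run:
```python
from h import *
# beam geometry from both cameras: line fit + poise tab + column
for n in('scene','side'):
    z=np.load(n+'.npz'); P=cloud(z['d'],z['K'],z['T']).reshape(-1,3)
    P=P[(P[:,0]>.5)&(P[:,0]<.68)&(P[:,1]>-.11)&(P[:,1]<.37)]
    c=P[(P[:,2]>.125)&(P[:,2]<.165)]
    # robust line x = a+b*y
    a,b,x0,y0=[0]*4
    ln=cv2.fitLine(np.float32(c[:,:2]),cv2.DIST_HUBER,0,.003,.001).ravel(); dy=np.array(ln[:2])*np.sign(ln[1]); dx=np.array([dy[1],-dy[0]])
    print(n,'dir',dy,np.degrees(np.arctan2(-dy[0],dy[1])))
    s=P[:,:2]@dy; l=P[:,:2]@dx
    sel=(P[:,2]>.125)&(P[:,2]<.165)&(s<.0+dy[1]*0)
    print('lateral of short end',np.percentile(l[(P[:,2]>.135)&(s<-.07)],[2,25,50,75,98]).round(4),'end s',np.sort(s[P[:,2]>.135])[:6].round(4))
    lo=(P[:,2]>.013)&(P[:,2]<.019)
    print('plate l',np.percentile(l[lo],[1,99]).round(4),'s',np.percentile(s[lo],[.3,99.7]).round(4))
    t=(P[:,2]>.170)&(P[:,2]<.2); 
    for g in (t&(s<.2),): print('tab s',np.percentile(s[g],[2,50,98]).round(4),'l',np.percentile(l[g],[2,50,98]).round(4),'z',P[g,2].max().round(4))
    g=(P[:,2]>.14)&(s>.2); print('post s',np.percentile(s[g],[2,50,98]).round(4),'l',np.percentile(l[g],[2,50,98]).round(4))
    g=(P[:,2]>.06)&(P[:,2]<.11)&(s<.15); print('column s',np.percentile(s[g],[2,50,98]).round(4),'l',np.percentile(l[g],[2,50,98]).round(4))
```

```text
scene dir [-0.11604103  0.9932444 ] 6.6636724
lateral of short end [0.5944 0.6    0.6021 0.6035 0.6054] end s [-0.1537 -0.1537 -0.1535 -0.1534 -0.1534 -0.1518]
plate l [0.5464 0.6562] s [-0.1786  0.286 ]
tab s [0.0288 0.0336 0.0392] l [0.5901 0.6096 0.6136] z 0.1916
post s [0.2632 0.2657 0.27  ] l [0.5804 0.6048 0.624 ]
column s [-0.0489 -0.0364 -0.0242] l [0.6129 0.6162 0.6191]
side dir [-0.11044107  0.99388266] 6.340742
lateral of short end [0.5955 0.5965 0.5987 0.6009 0.6029] end s [-0.1464 -0.1447 -0.1446 -0.1442 -0.1423 -0.1422]
plate l [0.5456 0.6522] s [-0.1694  0.294 ]
tab s [0.0352 0.0437 0.0459] l [0.5867 0.5994 0.6103] z 0.1894
post s [0.2699 0.2743 0.2768] l [0.5784 0.5987 0.6198]
column s [-0.0429 -0.0336 -0.0165] l [0.5834 0.5929 0.6096]
```

{"api": "apply_moves", "payload": {"targets": [[[0, 0, -0.02], 0, 0.2], [[0, 0, -0.05], 0, 0.2], [[0, 0, -0.08], 0, 0.2], [[0.015, 0.02, -0.1], 0.07, 0.2], [[0.03, 0.04, -0.1], 0.15, 0.2], [[0.05, 0.065, -0.1], 0.23, 0.2], [[0.07, 0.09, -0.1], 0.3, 0.2], [[0.085, 0.11, -0.1], 0.35, 0.2], [[0.097, 0.1225, -0.1], 0.375, 0.2], [[0.097, 0.1225, -0.1], 0.375, 0.2], [[0.097, 0.1225, -0.1], 0.375, 0.2], [[0.097, 0.1225, -0.1], 0.375, 0.2]]}}

```text
time_s: 4.78
position: [0.6201, -0.1535, 0.1416]
tcp_rot: [0.666, 0.746, -0.0, 0.0]
wrist_force: [0.4, 0.5, -4.4]
width: 0.0375
grip_force: 36.6
```

Run:
```python
from h import *
from scipy.spatial.transform import Rotation as R
o=robot.get_obs();print(o['position'],R.from_quat(o['tcp_rot']).as_matrix().round(3).tolist(),o['time_s'],o['width'],o['grip_force'],o['wrist_force'])
im,d,K,T=grab('wrist'); np.savez('w2',im=im,d=d,K=K,T=T); cv2.imwrite('pics/w2.png',im[...,::-1])
P=cloud(d,K,T).reshape(-1,3); pos=o['position']
P=P[~np.isnan(P[:,0])]
M=R.from_quat(o['tcp_rot']).as_matrix(); L=(P-pos)@M   # tool coords
b=(P[:,2]>.13)&(P[:,2]<.17)&(L[:,0]>.04)&(abs(L[:,1])<.03)
for x in np.arange(.05,.2,.01):
    g=L[b&(abs(L[:,0]-x)<.005)]
    if len(g):print(x.round(3),len(g),np.percentile(g[:,1],[2,50,98]).round(4),(pos[2]-np.percentile(g[:,2],[2,50])).round(4))
c=L[(abs(L[:,0])<.035)&(abs(L[:,1])<.017)&(L[:,2]>-.05)&(L[:,2]<-.02)]
if len(c): print('pin/strap top',len(c),np.percentile(c,[2,50,98],axis=0).round(4))
```

```text
[ 0.62013255 -0.15347869  0.14158024] [[-0.114, 0.993, -0.0], [0.993, 0.114, -0.0], [-0.0, -0.0, -1.0]] 4.775 0.03754539896853669 36.60008132457733 [ 0.43870195  0.50835797 -4.39308057]
0.07 240 [-0.0041 -0.0004  0.0033] [0.1553 0.154 ]
0.08 551 [-0.0041 -0.0005  0.0033] [0.1549 0.1533]
0.09 595 [-0.0041 -0.0005  0.0034] [0.1529 0.1487]
0.1 659 [-0.0042 -0.0006  0.0035] [0.1536 0.1523]
0.11 281 [-0.0042 -0.0002  0.0034] [0.1533 0.1518]
pin/strap top 2128 [[-0.0051 -0.0168 -0.0412]
 [ 0.0019  0.0032 -0.0379]
 [ 0.0073  0.0167 -0.0218]]
```

View pics/w2.png

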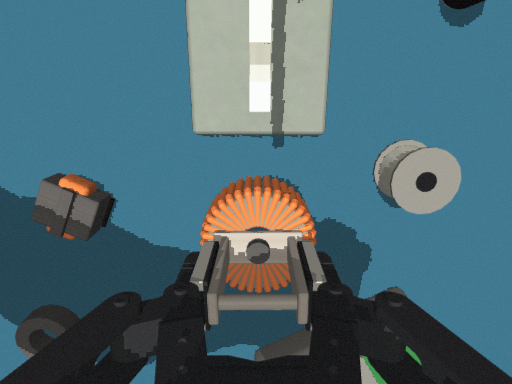

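Wrist view: the gripped copper coil is at (258,255). The beam is straight ahead with its load end at (260,112) and the notch at rows 42–66, aligned laterally. Now I'll find the exact distance to the notch.

Run:
```python
from h import *
from scipy.spatial.transform import Rotation as R
o=robot.get_obs();z=np.load('w2.npz');P=cloud(z['d'],z['K'],z['T']);pos=o['position'];M=R.from_quat(o['tcp_rot']).as_matrix();L=(P-pos)@M
for v in list(range(0,118,4))+[110,111,112,113,114]: 
    w=L[v,255:266]; print(v,np.median(w,0).round(4),(pos[2]-np.median(w[:,2])).round(4))
print('pin rows')
for v in range(285,312,3): print(v,np.median(L[v,240:275],0).round(4))
```

```text
0 [ 0.1088 -0.0003 -0.0102] 0.1517
4 [ 0.1075 -0.0003 -0.0105] 0.152
8 [ 0.1062 -0.0003 -0.0103] 0.1518
12 [ 0.1049 -0.0002 -0.0107] 0.1522
16 [ 0.1037 -0.0002 -0.0102] 0.1517
20 [ 0.1023 -0.0003 -0.0107] 0.1522
24 [ 0.1009 -0.0002 -0.0108] 0.1522
28 [ 0.0996 -0.0002 -0.0106] 0.1521
32 [ 0.0982 -0.0002 -0.0112] 0.1527
36 [ 0.0969 -0.0002 -0.0108] 0.1522
40 [ 0.0955 -0.0002 -0.0113] 0.1528
44 [ 0.0943 -0.0002 -0.0106] 0.1521
48 [ 0.093  -0.0002 -0.0094] 0.1509
52 [ 0.0918 -0.0002 -0.0081] 0.1496
56 [ 0.0904 -0.0002 -0.0071] 0.1485
60 [nan nan nan] nan
64 [ 0.0877 -0.0002 -0.005 ] 0.1465
68 [ 0.0862 -0.0002 -0.0058] 0.1473
72 [ 0.0846 -0.0002 -0.0079] 0.1493
76 [ 0.0831 -0.0002 -0.0095] 0.151
80 [ 0.0815 -0.0002 -0.0116] 0.153
84 [ 0.0801 -0.0002 -0.0118] 0.1532
88 [ 0.0786 -0.0002 -0.0118] 0.1533
92 [ 0.0772 -0.0002 -0.0122] 0.1537
96 [ 0.0757 -0.0002 -0.0124] 0.1539
100 [ 0.0742 -0.0002 -0.0125] 0.154
104 [ 0.0727 -0.0002 -0.0126] 0.1541
108 [ 0.0712 -0.0002 -0.0123] 0.1538
112 [0.0608 0.0009 0.1253] 0.0162
116 [0.0576 0.0009 0.1258] 0.0157
110 [ 0.0705 -0.0002 -0.0125] 0.154
111 [0.0616 0.0009 0.1256] 0.0159
112 [0.0608 0.0009 0.1253] 0.0162
113 [0.06   0.0009 0.1255] 0.0159
114 [0.0593 0.0009 0.1253] 0.0161
pin rows
285 [-0.0253 -0.0015  0.0128]
288 [-0.0272 -0.0015  0.0128]
291 [-0.117  -0.0015  0.1402]
294 [ 0.0025 -0.0014 -0.035 ]
297 [ 0.0024 -0.0014 -0.0368]
300 [ 0.0017 -0.0014 -0.0377]
303 [ 0.0008 -0.0014 -0.0383]
306 [-0.0003 -0.0014 -0.0386]
309 [-0.0019 -0.0014 -0.0383]
```

{"api": "apply_moves", "payload": {"targets": [[[0, 0, -0.005], 0, 0.2], [[0.02, 0, -0.005], 0, 0.2], [[0.04, 0, -0.005], 0, 0.2], [[0.06, 0, -0.005], 0, 0.2], [[0.075, 0, -0.005], 0, 0.2], [[0.085, 0, -0.005], 0, 0.2], [[0.0885, 0, -0.005], 0, 0.2], [[0.0885, 0, 0.005], 0, 0.2], [[0.0885, 0, 0.014], 0, 0.2], [[0.0885, 0, 0.02], 0, 0.2], [[0.0885, 0, 0.022], 0, 0.2], [[0.0885, 0, 0.022], 0, 0.2], [[0.0885, 0, 0.022], 0, 0.2]]}}

```text
time_s: 6.45
position: [0.6104, -0.0646, 0.1195]
tcp_rot: [0.665, 0.747, 0.0, 0.0]
wrist_force: [0.1, 0.4, -3.9]
width: 0.0376
grip_force: 36.6
```

{"api": "apply_moves", "payload": {"targets": [[[0, 0, 0.002], 0, 0.2], [[0, 0, 0.004], 0, 0.2], [[0, 0, 0.006], 0, 0.2], [[0, 0, 0.008], 0, 0.2], [[0, 0, 0.009], 0, 0.2], [[0, 0, 0.009], 0, 0.2], [[0, 0, 0.009], 0, 0.2]]}}

```text
time_s: 7.32
position: [0.6103, -0.0648, 0.1104]
tcp_rot: [0.665, 0.747, -0.0, 0.0]
wrist_force: [0.2, -4.9, -0.8]
width: 0.0373
grip_force: 36.9
```

Run:
```python
from h import *
from scipy.spatial.transform import Rotation as R
o=robot.get_obs();print(o['position'],o['wrist_force'])
im,d,K,T=grab('wrist'); cv2.imwrite('pics/w3.png',im[...,::-1])
im2,*_=grab('side'); cv2.imwrite('pics/s3.png',cv2.resize(im2[140:290,190:290],(400,600))[...,::-1])
```

```text
[ 0.61030679 -0.06481288  0.11037101] [ 0.16270981 -4.9104621  -0.82153731]
```

View pics/w3.png

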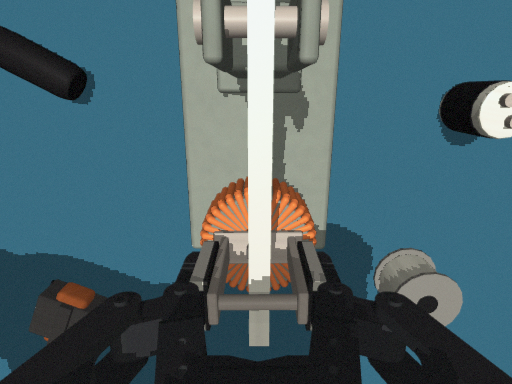

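The pin sits over the notch at about (260,300), but the side force of -4.9 N shows it bears on the inner wall of the V. I'll ease it outward.

{"api": "apply_moves", "payload": {"targets": [[[-0.0005, 0, -0.001], 0, 0.2], [[-0.001, 0, -0.001], 0, 0.2], [[-0.001, 0, -0.001], 0, 0.2]]}}

```text
time_s: 7.8
position: [0.6104, -0.0653, 0.1113]
tcp_rot: [0.665, 0.747, 0.0, -0.0]
wrist_force: [-0.9, -1.4, -1.1]
width: 0.0376
grip_force: 36.9
```

{"api": "apply_moves", "payload": {"targets": [[[-0.0005, 0, 0.001], 0, 0.2], [[-0.0005, 0, 0.002], 0, 0.2], [[-0.0005, 0, 0.003], 0, 0.2], [[-0.0005, 0, 0.003], 0, 0.2]]}}

```text
time_s: 8.3
position: [0.6104, -0.066, 0.1082]
tcp_rot: [0.665, 0.747, 0.0, -0.0]
wrist_force: [0.4, -0.9, -1.3]
width: 0.0374
grip_force: 36.9
```

{"api": "apply_moves", "payload": {"targets": [[[0, 0, 0.001], 0, 0.2], [[0, 0, 0.002], 0, 0.2], [[0, 0, 0.003], 0, 0.2], [[0, 0, 0.003], 0, 0.2]]}}

```text
time_s: 8.8
position: [0.6104, -0.0661, 0.1052]
tcp_rot: [0.665, 0.747, 0.0, -0.0]
wrist_force: [-0.1, -1.3, -1.7]
width: 0.0377
grip_force: 36.9
```

{"api": "apply_moves", "payload": {"targets": [[[0, 0, 0.001], 0, 0.2], [[0, 0, 0.002], 0, 0.2], [[0, 0, 0.002], 0, 0.2]]}}

```text
time_s: 9.18
position: [0.6104, -0.066, 0.1032]
tcp_rot: [0.665, 0.747, 0.0, -0.0]
wrist_force: [0.2, -1.1, -2.1]
width: 0.0376
grip_force: 36.9
```

{"api": "apply_moves", "payload": {"targets": [[[0, 0, 0.0005], 0, 0.2], [[0, 0, 0.001], 0, 0.2], [[0, 0, 0.001], 0, 0.2]]}}

```text
time_s: 9.55
position: [0.6104, -0.0661, 0.1024]
tcp_rot: [0.665, 0.747, -0.0, -0.0]
wrist_force: [-0.7, -2.8, 0.8]
width: 0.0374
grip_force: 37.2
```

{"api": "apply_moves", "payload": {"targets": [[[0, 0, 0], 0, 0.45], [[0, 0, 0], 0, 0.55], [[0, 0, 0], 0, 0.65], [[0, 0, 0], 0, 0.65], [[0, 0, 0], 0, 0.65]], "grip_force": 20}}

```text
time_s: 10.18
position: [0.6104, -0.066, 0.1023]
tcp_rot: [0.665, 0.747, 0.0, -0.0]
wrist_force: [0.1, 0.8, 0.7]
width: 0.0554
grip_force: 0.0
```

{"api": "apply_moves", "payload": {"targets": [[[0, 0, -0.01], 0, 0.65], [[0, 0, -0.025], 0, 0.65], [[0, 0, -0.045], 0, 0.65], [[0, 0, -0.07], 0, 0.65], [[0, 0, -0.1], 0, 0.65], [[0, 0, -0.13], 0, 0.65], [[0, 0, -0.16], 0, 0.0], [[0, 0, -0.16], 0, 0.0], [[0.0, 0, -0.16], 0, 0.0]]}}

```text
time_s: 11.3
position: [0.6102, -0.0661, 0.2624]
tcp_rot: [0.665, 0.747, -0.0, -0.0]
wrist_force: [-0.5, 0.8, -0.4]
width: 0.0012
grip_force: 0.0
```

Run:
```python
from h import *
from scipy.spatial.transform import Rotation as R
o=robot.get_obs();print(o['position'],o['width'],o['time_s'])
pos=o['position'];M=R.from_quat(o['tcp_rot']).as_matrix()
im,d,K,T=grab('wrist'); np.savez('w4',im=im,d=d,K=K,T=T)
L=(cloud(d,K,T)-pos)@M; Z=pos[2]-L[...,2]
t=(Z>.165)&(Z<.2)&(abs(L[...,1])<.03)&(L[...,0]>.06); print('tab',t.sum(),np.percentile(L[t],[2,50,98],axis=0).round(4) if t.any() else '')
b=(Z>.11)&(Z<.165)&(abs(L[...,1])<.006)
for x in np.arange(-.02,.3,.02):
    g=b&(abs(L[...,0]-x)<.004)
    if g.any():print(x.round(3),Z[g].max().round(4),np.median(Z[g]).round(4))
im2,*_=grab('side')
cv2.imwrite('pics/c4.png',np.hstack([cv2.resize(im,(512,384)),cv2.resize(im2[140:360,180:290],(192,384))])[...,::-1])
```

```text
[ 0.61020612 -0.06610203  0.26238508] 0.0011563322953138712 11.3
tab 0 
-0.02 0.1411 0.14
0.0 0.1424 0.14
0.02 0.144 0.1423
0.04 0.1451 0.1435
0.06 0.1469 0.1445
0.08 0.1471 0.1458
0.1 0.149 0.1466
0.12 0.1497 0.1483
0.14 0.1501 0.1492
```

View pics/c4.png

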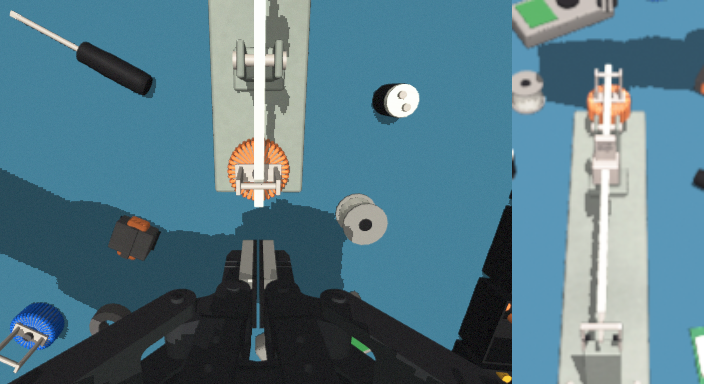

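The choke hangs from the notch at (258,178) and is released, with the load end down. Next I'll locate the poise tab.

{"api": "apply_moves", "payload": {"targets": [[[0.06, 0, 0], 0, 0], [[0.12, 0, 0], 0, 0], [[0.125, 0, 0], 0, 0], [[0.125, 0, 0], 0, 0], [[0.125, 0, 0], 0, 0]]}}

```text
time_s: 12.02
position: [0.5962, 0.0567, 0.2621]
tcp_rot: [0.666, 0.746, -0.0, 0.0]
wrist_force: [-0.9, 0.1, 1.1]
width: -0.0004
grip_force: 0.0
```

```bash
cat > m.py <<'E'
from h import *
from scipy.spatial.transform import Rotation as R
o=robot.get_obs();print(o['position'],o['time_s'],o['wrist_force'])
pos=o['position'];M=R.from_quat(o['tcp_rot']).as_matrix()
im,d,K,T=grab('wrist')
L=(cloud(d,K,T)-pos)@M; Z=pos[2]-L[...,2]
t=(Z>.172)&(Z<.215)&(abs(L[...,1])<.03)&(L[...,0]>.016); print('tab',t.sum(),np.percentile(L[t],[2,50,98],axis=0).round(4) if t.any() else '',Z[t].max() if t.any() else '')
t=(Z>.152)&(Z<.172)&(abs(L[...,1])<.03)&(L[...,0]>.016);print('body',t.sum(),np.percentile(L[t],[2,50,98],axis=0).round(4) if t.any() else '')
b=(Z>.11)&(Z<.165)&(abs(L[...,1])<.004)
pts=[]
for x in np.arange(-.2,.3,.02):
    g=b&(abs(L[...,0]-x)<.004)
    if g.any():pts.append((x,np.median(Z[g])))
print(np.round(pts,4).tolist())
# fingertip extents
f=(L[...,2]>-.03)&(L[...,2]<.01)&(abs(L[...,1])<.05)&(abs(L[...,0])<.03)
print('finger',f.sum(),np.percentile(L[f],[2,98],axis=0).round(4) if f.any() else '')
E
python3 m.py
```

```text
[0.59621881 0.05667681 0.2620742 ] 12.025 [-0.91422715  0.09192065  1.06408438]
tab 820 [[ 0.0367 -0.012   0.0648]
 [ 0.0435 -0.0001  0.0667]
 [ 0.0473  0.0123  0.0885]] 0.19806576740846343
body 2099 [[ 4.130e-02 -1.580e-02  9.390e-02]
 [ 7.720e-02  1.000e-04  1.067e-01]
 [ 1.340e-01  1.590e-02  1.098e-01]]
[[-0.04, 0.146], [-0.02, 0.1472], [-0.0, 0.1484], [0.02, 0.1498], [0.06, 0.1523], [0.08, 0.1532], [0.1, 0.1545], [0.12, 0.1556], [0.14, 0.1551]]
finger 1712 [[ 0.0063 -0.0141 -0.0296]
 [ 0.0114  0.0118 -0.0052]]
```

{"api": "apply_moves", "payload": {"targets": [[[0, 0, 0.04], 0, 0], [[0, 0, 0.075], 0, 0], [[0, 0, 0.084], 0, 0], [[0.01, 0, 0.084], 0, 0], [[0.018, 0, 0.084], 0, 0], [[0.022, 0, 0.084], 0, 0], [[0.025, 0, 0.084], 0, 0], [[0.028, 0, 0.084], 0, 0], [[0.031, 0, 0.084], 0, 0], [[0.035, 0, 0.084], 0, 0], [[0.04, 0, 0.084], 0, 0], [[0.045, 0, 0.084], 0, 0], [[0.05, 0, 0.084], 0, 0]]}}

```text
time_s: 13.7
position: [0.5903, 0.1082, 0.1783]
tcp_rot: [0.665, 0.747, 0.0, -0.0]
wrist_force: [-0.2, -1.9, 2.0]
width: 0.0
grip_force: 0.5
```

{"api": "apply_moves", "payload": {"targets": [[[0.006, 0, 0], 0, 0], [[0.012, 0, 0], 0, 0], [[0.018, 0, 0], 0, 0], [[0.024, 0, 0], 0, 0], [[0.03, 0, 0], 0, 0], [[0.036, 0, 0], 0, 0], [[0.042, 0, 0], 0, 0], [[0.046, 0, 0], 0, 0], [[0.05, 0, 0], 0, 0], [[0.05, 0, 0], 0, 0], [[0.045, 0, 0], 0, 0], [[0.04, 0, 0], 0, 0], [[0.04, 0, 0], 0, 0], [[0.04, 0, 0], 0, 0]]}}

```text
time_s: 15.45
position: [0.5858, 0.1476, 0.1783]
tcp_rot: [0.665, 0.747, 0.0, -0.0]
wrist_force: [-0.3, 0.5, -0.5]
width: 0.0003
grip_force: 0.0
```

```bash
python3 m.py
```

```text
[0.58575383 0.14756955 0.17833398] 15.45 [-0.31879839  0.49127187 -0.45823355]
tab 2718 [[ 0.0212 -0.0119 -0.0232]
 [ 0.03    0.0003 -0.0205]
 [ 0.0318  0.0124  0.0049]] 0.20247319439160802
body 4799 [[ 0.0256 -0.0153  0.0087]
 [ 0.0545  0.0005  0.0186]
 [ 0.1136  0.0159  0.0228]]
[[-0.08, 0.1492], [-0.0, 0.1538], [0.04, 0.1603], [0.06, 0.1577], [0.08, 0.1587], [0.1, 0.1599]]
finger 3098 [[ 0.0064 -0.0137 -0.0293]
 [ 0.0298  0.0122 -0.0061]]
```

{"api": "apply_moves", "payload": {"targets": [[[0.006, 0, 0], 0, 0], [[0.009, 0, 0], 0, 0], [[0.012, 0, 0], 0, 0], [[0.016, 0, 0], 0, 0], [[0.02, 0, 0], 0, 0], [[0.024, 0, 0], 0, 0], [[0.026, 0, 0], 0, 0], [[0.026, 0, 0], 0, 0], [[0.022, 0, 0], 0, 0], [[0.016, 0, 0], 0, 0], [[0.016, 0, 0], 0, 0], [[0.016, 0, 0], 0, 0], [[0.016, 0, 0], 0, 0], [[0.016, 0, 0], 0, 0], [[0.016, 0, 0], 0, 0], [[0.016, 0, 0], 0, 0]]}}

```text
time_s: 17.5
position: [0.5839, 0.1635, 0.1783]
tcp_rot: [0.665, 0.747, 0.0, -0.0]
wrist_force: [-0.3, -0.7, 0.3]
width: 0.0
grip_force: 0.0
```

```bash
python3 m.py
```

```text
[0.58391599 0.16346499 0.17834214] 17.5 [-0.26700025 -0.68826288  0.33518024]
tab 2787 [[ 0.0222 -0.0118 -0.0242]
 [ 0.0308  0.0003 -0.0213]
 [ 0.0327  0.0126  0.0051]] 0.20359125673267836
body 4811 [[ 0.0265 -0.0153  0.0092]
 [ 0.0553  0.0005  0.0177]
 [ 0.1134  0.016   0.0221]]
[[-0.08, 0.1502], [-0.0, 0.155], [0.04, 0.1616], [0.06, 0.1584], [0.08, 0.1597], [0.1, 0.1609]]
finger 2915 [[ 0.0064 -0.0137 -0.0295]
 [ 0.0297  0.0122 -0.006 ]]
```

{"api": "apply_moves", "payload": {"targets": [[[0.006, 0, 0], 0, 0], [[0.009, 0, 0], 0, 0], [[0.012, 0, 0], 0, 0], [[0.016, 0, 0], 0, 0], [[0.019, 0, 0], 0, 0], [[0.019, 0, 0], 0, 0], [[0.015, 0, 0], 0, 0], [[0.009, 0, 0], 0, 0], [[0.009, 0, 0], 0, 0], [[0.009, 0, 0], 0, 0], [[0.009, 0, 0], 0, 0], [[0.009, 0, 0], 0, 0], [[0.009, 0, 0], 0, 0], [[0.009, 0, 0], 0, 0], [[0.009, 0, 0], 0, 0], [[0.009, 0, 0], 0, 0]]}}

```text
time_s: 19.55
position: [0.5829, 0.1723, 0.1783]
tcp_rot: [0.665, 0.747, 0.0, -0.0]
wrist_force: [-1.0, 0.1, 0.2]
width: -0.0002
grip_force: 0.0
```

```bash
python3 m.py
```

```text
[0.58291934 0.17233183 0.17834261] 19.55 [-0.96682757  0.13574539  0.15195967]
tab 2503 [[ 0.0236 -0.0119 -0.0214]
 [ 0.0319  0.0003 -0.0192]
 [ 0.0337  0.0125  0.0048]] 0.20074781369539044
body 4657 [[ 0.0274 -0.0153  0.0091]
 [ 0.0562  0.0005  0.0215]
 [ 0.1144  0.0159  0.0246]]
[[-0.08, 0.1496], [-0.0, 0.1526], [0.04, 0.1588], [0.06, 0.1551], [0.08, 0.1559], [0.1, 0.1567], [0.12, 0.1572]]
finger 2632 [[ 0.0064 -0.0138 -0.0295]
 [ 0.0296  0.0121 -0.0059]]
```

{"api": "apply_moves", "payload": {"targets": [[[0.005, 0, 0], 0, 0], [[0.008, 0, 0], 0, 0], [[0.01, 0, 0], 0, 0], [[0.012, 0, 0], 0, 0], [[0.0135, 0, 0], 0, 0], [[0.0135, 0, 0], 0, 0], [[0.01, 0, 0], 0, 0], [[0.004, 0, 0], 0, 0], [[0.004, 0, 0], 0, 0], [[0.004, 0, 0], 0, 0], [[0.004, 0, 0], 0, 0], [[0.004, 0, 0], 0, 0], [[0.004, 0, 0], 0, 0], [[0.004, 0, 0], 0, 0], [[0.004, 0, 0], 0, 0], [[0.004, 0, 0], 0, 0], [[0.004, 0, 0], 0, 0], [[0.004, 0, 0], 0, 0]]}}

```text
time_s: 21.85
position: [0.5824, 0.1763, 0.1783]
tcp_rot: [0.665, 0.747, 0.0, -0.0]
wrist_force: [1.0, 0.4, 1.2]
width: -0.0002
grip_force: 0.0
```

```bash
python3 m.py
```

```text
[0.58243758 0.17630742 0.17834248] 21.85 [0.98627008 0.3563961  1.20803534]
tab 2278 [[ 0.0226 -0.0118 -0.019 ]
 [ 0.0305  0.0003 -0.017 ]
 [ 0.0321  0.0125  0.005 ]] 0.19839700164920113
body 3974 [[ 0.0253 -0.0153  0.0087]
 [ 0.0512  0.0006  0.0244]
 [ 0.1154  0.0161  0.0263]]
[[-0.08, 0.1487], [-0.0, 0.1507], [0.04, 0.1557], [0.06, 0.1521], [0.08, 0.1527], [0.1, 0.1532], [0.12, 0.1535]]
finger 2772 [[ 0.0064 -0.0138 -0.0295]
 [ 0.0296  0.0122 -0.006 ]]
```

{"api": "apply_moves", "payload": {"targets": [[[0.005, 0, 0], 0, 0], [[0.008, 0, 0], 0, 0], [[0.01, 0, 0], 0, 0], [[0.0115, 0, 0], 0, 0], [[0.0125, 0, 0], 0, 0], [[0.0125, 0, 0], 0, 0], [[0.009, 0, 0], 0, 0], [[0.003, 0, 0], 0, 0], [[0.003, 0, 0], 0, 0], [[0.003, 0, 0], 0, 0], [[0.003, 0, 0], 0, 0], [[0.003, 0, 0], 0, 0], [[0.003, 0, 0], 0, 0], [[0.003, 0, 0], 0, 0], [[0.003, 0, 0], 0, 0], [[0.003, 0, 0], 0, 0], [[0.003, 0, 0], 0, 0], [[0.003, 0, 0], 0, 0]]}}

```text
time_s: 24.15
position: [0.5821, 0.1793, 0.1783]
tcp_rot: [0.665, 0.747, 0.0, -0.0]
wrist_force: [-0.1, 0.2, -0.4]
width: -0.0002
grip_force: 0.0
```

```bash
python3 m.py
```

```text
[0.58210913 0.17931868 0.17834314] 24.15 [-0.12079823  0.22519245 -0.42335366]
tab 2082 [[ 0.0222 -0.0117 -0.0161]
 [ 0.0299  0.0003 -0.0143]
 [ 0.0318  0.0126  0.005 ]] 0.1951726446575476
body 1628 [[ 0.0236 -0.0153  0.0074]
 [ 0.0328  0.0002  0.0246]
 [ 0.04    0.0162  0.0262]]
[[-0.1, 0.1467], [-0.08, 0.1476], [-0.0, 0.1484], [0.04, 0.1518], [0.06, 0.1488], [0.08, 0.149], [0.1, 0.1492], [0.12, 0.149]]
finger 2774 [[ 0.0064 -0.0138 -0.0294]
 [ 0.0296  0.0122 -0.0059]]
```

The beam is at about +0.009 rad, well inside the band. I'll retreat clear and verify.

{"api": "apply_moves", "payload": {"targets": [[[-0.006, 0, 0], 0, 0], [[-0.01, 0, -0.02], 0, 0], [[-0.01, 0, -0.06], 0, 0], [[-0.01, 0, -0.1], 0, 0], [[0.02, 0, -0.12], 0, 0], [[0.02, 0, -0.12], 0, 0], [[0.02, 0, -0.12], 0, 0], [[0.02, 0, -0.12], 0, 0], [[0.02, 0, -0.12], 0, 0], [[0.02, 0, -0.12], 0, 0], [[0.02, 0, -0.12], 0, 0], [[0.02, 0, -0.12], 0, 0]]}}

```text
time_s: 25.7
position: [0.5798, 0.1991, 0.2983]
tcp_rot: [0.665, 0.747, 0.0, -0.0]
wrist_force: [-0.2, -0.2, -1.0]
width: 0.0002
grip_force: 0.0
```

```bash
python3 m.py
python3 - <<'E'
from h import *
im,d,K,T=grab('wrist'); im2,d2,K2,T2=grab('scene')
cv2.imwrite('pics/f.png',np.hstack([cv2.resize(im,(400,300)),cv2.resize(im2[170:260,210:390],(400,300))])[...,::-1])
P=cloud(d2,K2,T2).reshape(-1,3);dy=np.array([-.1132,.9936]);s=P[:,:2]@dy+.0345;l=P[:,:2]@[.9936,.1132]
pts=[]
for y in np.arange(-.09,.3,.03):
    g=(abs(s-y)<.006)&(abs(l-.602)<.012)&(P[:,2]>.12)&(P[:,2]<.17)
    if g.sum()>3: pts.append((y,np.percentile(P[g,2],85),g.sum()))
print(np.round(pts,4).tolist())
E
```

```text
[0.57980469 0.19914328 0.2983373 ] 25.7 [-0.20375404 -0.22575906 -0.95677129]
tab 0  
body 728 [[ 0.0166 -0.0195  0.13  ]
 [ 0.1342  0.0009  0.132 ]
 [ 0.1386  0.0219  0.1461]]
[[-0.2, 0.1467], [-0.18, 0.1473], [-0.06, 0.1479], [-0.04, 0.148], [-0.02, 0.1484], [0.02, 0.1521], [0.04, 0.1488], [0.06, 0.1488], [0.08, 0.1487], [0.1, 0.1491], [0.12, 0.1457], [0.14, 0.1188]]
finger 1727 [[ 0.0064 -0.0141 -0.0296]
 [ 0.0114  0.0118 -0.0052]]
[[-0.09, 0.1469, 22.0], [-0.06, 0.1486, 21.0], [-0.03, 0.1484, 26.0], [0.0, 0.1535, 16.0], [0.03, 0.1492, 23.0], [0.06, 0.1498, 27.0], [0.09, 0.1495, 27.0], [0.12, 0.1504, 24.0], [0.15, 0.15, 21.0], [0.18, 0.1583, 16.0], [0.21, 0.1512, 26.0], [0.24, 0.1511, 26.0], [0.27, 0.1514, 21.0], [0.3, 0.1684, 36.0]]
```

View pics/f.png

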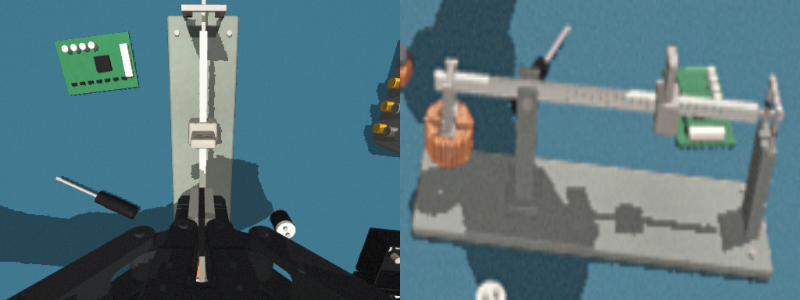

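The left panel (wrist view) shows the poise at (203,133) with nothing touching it. The right panel (scene crop) shows the choke hanging upright at (450,110) and the beam tip inside the loop at (770,112). Two cameras give a slope of about 0.008–0.009 rad, steady, so I'm handing in.

```bash
python3 -c "
from workcell import robot
print(robot.hand_in())"
```

```text
the job is handed in; nothing more can be done
None
```

The choke hangs free by its pin in the notch, the beam floats level at about +0.009 rad (limit ±0.025) with the arm clear, and the job is handed in at about 26 s; the hand-in returned no verdict.

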